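Brake lever check on a sledge microtome

ROBOT

A 7-joint arm with a two-finger parallel gripper is mounted at the origin on the work surface. World frame = base frame: x ahead of the robot, y to its left, z up, the work surface at z = 0. Lengths are in m, angles in rad, forces in N, time in s.
With the tool pointing down it reaches from about 0.4 to 0.85 m from the base axis. Payload 4.5 kg.
Tool frame: the origin (TCP) lies between the finger pads; the fingertips stand 11 mm ahead of it and the grasp point (between the pads) lies 8 mm behind it (r.tip_reach is the distance from the TCP to the fingertips, in m); x points along the fingers, y is the direction in which the jaws open and shut, and the axes are right-handed (so a half turn about x gives the same grasp; the last joint's range is limited). The gripper opens to 88 mm and grips with 3 to 60 N. Pads are 18 mm wide; open, the fingers measure 123 mm over their backs; the gripper's body (75 mm by 187 mm) begins 45 mm behind the grasp point.
Start: joints at [-1.067, 0.689, -0.195, 1.565, 0.157, 0.902, -0.215], TCP at [0.283, 0.557, 0.25] pointing down, gripper open.
Joint ranges: [-3.01, 3.01], [-0.46, 2.08], [-1.47, 1.51], [0.13, 2.56], [-1, 4.14], [0.04, 2.09], [-2.66, 2.66]. Speed limits (rad/s): [2.57, 2.57, 3.14, 3.14, 3.14, 3.14, 3.14].

INTERFACE

Orientations are given as a unit quaternion [x, y, z, w].
In Python, from plant import r gives the robot as it stands.
- The arm moves only by the tool drive_tool, never from a script. Its argument "deltas" is a list of rows, each a list of 3 entries, a list of its own where there are three numbers: the turn, a rotation vector about the tool's x, y, z in degrees, then the shift along the tool's x, y, z in cm, then the finger opening in cm, from 0 to 8.81. A call has 1 to 12 rows; each row shifts and turns the commanded pose from where the row before left it, along the tool's axes as they then stand; what a row does not reach is not made up. A row lasts 1/12 s, in which the tool goes at most 41.7 mm and 7.16 degrees, less where a joint would pass 70% of its speed; a pose out of reach is approached as far as the arm can. A call is refused whole if a number of a shift passes 4.17 or a number of a turn 7.16, either way. A call with a gripper value outside its range is refused whole. The fingers move at their own pace and stop on an object; "force" is the grip in N (left out, the last holds). Time passes only in rows, so rows that do not move let the fingers close. It gives the time, the measured TCP pose, the force and the opening at its end, in the units of the state.
- r.get_state(): the state, without advancing time (a new reading comes with each control period).
- r.snapshot(name): name is "scene" or "top" or "wrist"; returns a dict with "color" (420x560x3 uint8, red, green, blue), "fov_y" (degrees; the focal length in pixels is half the picture's height over the tangent of half this angle, whatever the lens; pixels are square), "cx", "cy" (the principal point, pixels), "k1" (the pictures are not rectified: a ray, as slopes to the right and down, at radius r is drawn at 1 + k1 r^2 times it, then the intrinsics apply), "extrinsics" (4x4, takes a point from world to camera coordinates); the wrist camera has in their place "tool_from_camera" (4x4, takes a point from camera to tool coordinates, whose origin is the TCP and whose axes are the tool frame's). Camera axes: x right, y up, looking along -z (the intrinsics and any distortion apply to the point x, -y, -z); pixel columns grow to the right and rows downward; lengths in m; the calibration is good to about 2 mm. A picture is of the moment at which its call begins: read the wrist's pose just before it. There is no depth.
- r.finish_job(): hands the job in, once; it reports no verdict.
The state is a dict: "clock": time; "q": joint angles; "qd": joint speeds; "joint_torque": joint torques, N m; "tool_pos": TCP position; "eef_rot": TCP orientation; "contact_force": force on the tool from outside, world axes, zero at the start; "moment": the same for the moment, N m; "opening": opening from 0.0 (shut) to 1.0 (fully open).
Only numpy, scipy, OpenCV 4.12 (cv2) and the standard library are available. Lean on these libraries where they do the work, as an engineer would, in place of code of your own. Each camera call takes 0.05 s, during which the arm holds its last target. There are 200 camera calls.

TASK

Check the carriage brake of the microtome: with the fingers, gripping nothing, press the red brake lever in towards the bright metal hand bar until it meets its own stop, keep it there for a second, then let it spring all the way back out. Then press it in to its stop once more and finish still holding it pressed there, with a firm but gentle push. Keep off the hand bar, so that the gap left between it and the lever stays free, and leave everything lying around where it is.

Things in the scene. Friction and masses are not known exactly. Their poses are not given: they have to be found in the camera images.
- microtome: beige microtome, black deck, fixed; 260 (x) x 400 (y) x 110 mm high. Origin: centre of its underside, on the bench; z up, x from the lever side (facing the robot within about 30 degrees) across the deck to the knife. x, y below are its axes. The deck is clear under the lever and on its -x side. Carriage and knife, up to 190 mm above the bench, stand at y above +80 mm and along the far +x edge
- brake_lever (a joint): red straight lever, 10 mm thick, 24 mm tall, tip 157 mm from a vertical hinge pin. 0 = fully out (sprung), 0.35 rad = in on its rigid stop. At angle q it points from the pin along -y, turned 0.35 - q rad away from the bar towards -x; growing q swings it counter-clockwise seen from above, to the bar; at 0.35 it is parallel to it. Pushed at lever_pad the spring takes 3 N to start, 7 N on the stop
- lever_pad (a point): where to press: on the lever's outer (-x) face at mid height (165 mm above the bench; the lever's edges are at 153 and 177 mm), 105 mm from the hinge pin; moves with the lever, about 36 mm in all
- lever_pivot (a point): the hinge pin's axis at the lever's mid height, 165 mm above the bench; fixed on the microtome
- grip_bar: bright metal round hand bar, 22 mm thick, 165 mm long along y, fixed on two posts; origin at its middle, 165 mm above the bench (same height as the lever). With the lever on its stop a 12 mm gap is left between the two, too narrow for a finger
- cassette: white plastic cassette with a wax block, 40 x 28 x 15 mm, lying on the microtome's deck; origin at the centre of its underside
- hex_key: black L-shaped hex key, 80 x 28 mm, 6 mm thick, lying on the deck beyond the hand bar; origin under the middle of its long arm
- brush: cleaning brush with an orange handle, 200 mm long, lying on the bench to the robot's right; origin at the underside near its middle
- knife_case: closed dark blue knife case, 260 x 70 x 35 mm, on the bench to the right; origin at the centre of its underside
- bottle: amber bottle, 56 mm across, 130 mm tall, on the bench to the left; origin at the centre of its underside
- dish: white ceramic dish, 80 mm across, 30 mm tall, on the bench to the left; origin at the centre of its underside
- jar: whitish jar with a lid, 64 mm across, 80 mm tall, on the bench to the left; origin at the centre of its underside

How it is judged:
By the outcome, as a careful person would: the job done as asked, in the order asked, and still so for the second after the job is handed in, while the arm keeps its last pose, push and grip.
It also fails if it takes over 45 s, if anything falls off the work surface, if the arm or the gripper's body presses on something with over 40 N, if the wrist force passes 120 N, or if a joint passes its speed limit or range.

## Working session

There is one attempt and no reset: what is moved stays moved. The work goes in short steps, Python scripts to look and compute and a tool call to move; the robot and the scene stay as the last step left them, time stands still between calls to the robot, and variables do not carry over. Pictures are saved under pics/ and viewed, about 8 in all and at most 12, crops included, and the job is handed in when it is done.

Besides the shell and the picture viewer there is one more tool, called by a JSON object that holds its "op" and its "data". drive_tool: Moves the arm, as the interface text tells. Its arguments: {"type":"object","properties":{"deltas":{"type":"array","items":{"type":"array"}},"force":{"type":"number"}},"required":["deltas"]}

```bash
mkdir -p pics; ls
cat > h.py <<'E'
import numpy as np, cv2
from plant import r
from scipy.spatial.transform import Rotation as R
def save(s,n): cv2.imwrite('pics/'+n,s['color'][:,:,::-1])
def ray(s,u,v,T=None):
    H,W=s['color'].shape[:2]; f=H/2/np.tan(np.radians(s['fov_y'])/2)
    K=np.array([[f,0,s['cx']],[0,f,s['cy']],[0,0,1.]])
    a,b=cv2.undistortPoints(np.array([[[u,v]]],float),K,np.array([s['k1'],0,0,0.]))[0,0]
    d=np.array([a,-b,-1.])
    C=np.linalg.inv(s['extrinsics']) if T is None else T@s['tool_from_camera']
    return C[:3,3],C[:3,:3]@d
def onz(s,u,v,z,T=None):
    o,d=ray(s,u,v,T); return o+d*(z-o[2])/d[2]
def pose(st):
    T=np.eye(4);T[:3,:3]=R.from_quat(st['eef_rot']).as_matrix();T[:3,3]=st['tool_pos'];return T
E
python3 - <<'E'
from h import *
print(r.get_state())
for n in('scene','top'):
    s=r.snapshot(n);save(s,n+'0.png');print(n,s['fov_y'],s['k1'],np.linalg.inv(s['extrinsics']).round(3))
    c=s['color'];hsv=cv2.cvtColor(c,cv2.COLOR_RGB2HSV)
    m=(((hsv[...,0]<6)|(hsv[...,0]>174))&(hsv[...,1]>150)&(hsv[...,2]>80)).astype(np.uint8)
    N,l,st,ce=cv2.connectedComponentsWithStats(m)
    for i in range(1,N):
        if st[i,4]>30: print(st[i],ce[i])
E
```

```text
pics
{'clock': 0.0, 'q': array([-1.06723314,  0.68997483, -0.19449741,  1.56633895,  0.15733197,
        0.90249119, -0.21508679]), 'qd': array([-0.00065455, -0.00113208, -0.00033182,  0.00046384,  0.00025994,
       -0.00083991, -0.00044116]), 'joint_torque': array([-1.25149018e-04, -5.27590442e+01, -1.26701698e+00, -1.53437376e+01,
       -5.26601414e-02,  6.46327069e-03,  1.60459613e-04]), 'tool_pos': array([0.282705  , 0.55672698, 0.24891667]), 'eef_rot': array([ 0.16389116,  0.68779081, -0.16516402,  0.68760769]), 'contact_force': array([ 0.27592848, -0.45241332, -0.0873726 ]), 'moment': array([0.02391837, 0.01388636, 0.02868616]), 'opening': 1.0016256857053167}
scene 46.24181017370591 0.023003535349657333 [[-0.821 -0.394  0.414  1.148]
 [ 0.571 -0.562  0.598  0.811]
 [-0.003  0.727  0.686  1.057]
 [ 0.     0.     0.     1.   ]]
[ 70  90  50  28 830] [ 94.16746988 103.74337349]
[322 185   8  35 120] [324.925      205.03333333]
[323 221  10  12  59] [327.03389831 227.11864407]
top 54.63610044876674 -0.005738576611441099 [[-0.009  0.99  -0.141  0.427]
 [-0.999 -0.013 -0.029 -0.05 ]
 [-0.031  0.141  0.99   1.304]
 [ 0.     0.     0.     1.   ]]
[ 519  115   41   49 1859] [540.03119957 138.40613233]
[205 227  52  37 283] [230.08480565 244.91872792]
```

View pics/top0.png

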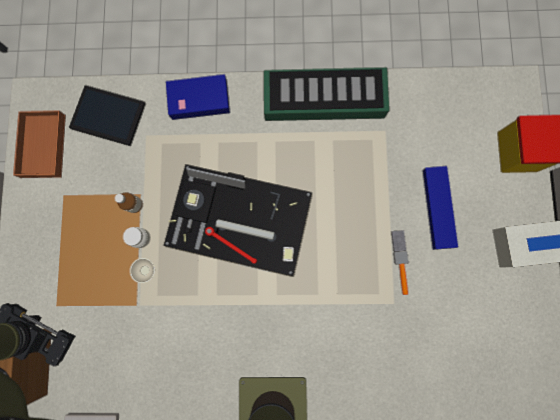

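View pics/scene0.png

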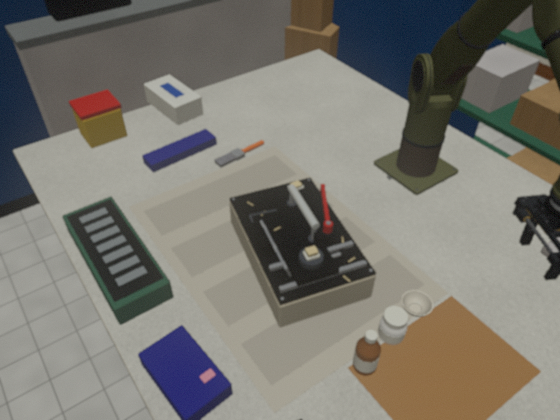

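The top view shows the pin at about (210,231), the lever tip at (256,262), the bar from (217,224) to (273,236), and the deck clear on the robot's side of the lever.

Run:
```python
from h import *
s=r.snapshot('top');c=s['color'];hsv=cv2.cvtColor(c,cv2.COLOR_RGB2HSV)
m=(((hsv[...,0]<6)|(hsv[...,0]>174))&(hsv[...,1]>150)&(hsv[...,2]>80)).astype(np.uint8);m[:,400:]=0
ys,xs=np.nonzero(m)
P=np.array([onz(s,u,v,.177)[:2] for u,v in zip(xs,ys)])
vx,vy,x0,y0=cv2.fitLine(P[P[:,1]<np.percentile(P[:,1],70)].astype(np.float32),cv2.DIST_HUBER,0,.001,.001).ravel()
d=np.array([vx,vy]);d*=-np.sign(vy)
t=(P-[x0,y0])@d;print('lever dir',d,np.degrees(np.arctan2(d[1],d[0])),'ends',[x0,y0]+d*t.min(),[x0,y0]+d*t.max(),t.max()-t.min())
# bar
b=((hsv[...,1]<60)&(hsv[...,2]>130)).astype(np.uint8);k=np.zeros_like(b);k[212:245,212:280]=1;b&=k
N,l,st,ce=cv2.connectedComponentsWithStats(b);i=1+st[1:,4].argmax();print(st[i],ce[i])
ys,xs=np.nonzero(l==i);Q=np.array([onz(s,u,v,.172)[:2] for u,v in zip(xs,ys)],np.float32)
rc=cv2.minAreaRect(Q);print('bar',rc);vx,vy,_,_=cv2.fitLine(Q,cv2.DIST_HUBER,0,.001,.001).ravel();print(np.degrees(np.arctan2(-abs(vy),vx*-np.sign(vy))))
for u,v in[(187,166),(312,193),(293,275),(165,245)]:print(onz(s,u,v,.11))
cv2.imwrite('pics/crop.png',cv2.resize(c[150:290,140:330,::-1],None,fx=4,fy=4,interpolation=cv2.INTER_CUBIC))
```

```text
lever dir [-0.5574343  -0.83022106] -123.87855 ends [0.54518041 0.17575404] [0.45101018 0.03550055] 0.16893510893829716
[216 220  58  19 403] [244.37220844 228.82878412]
bar ((0.5433853268623352, 0.06703758984804153), (0.16487987339496613, 0.019419632852077484), 76.34650421142578)
-103.7691
[0.74339245 0.24823298 0.11      ]
[ 0.65424003 -0.12863112  0.11      ]
[ 0.41328023 -0.06827403  0.11      ]
[0.50435997 0.3087813  0.11      ]
```

View pics/crop.png

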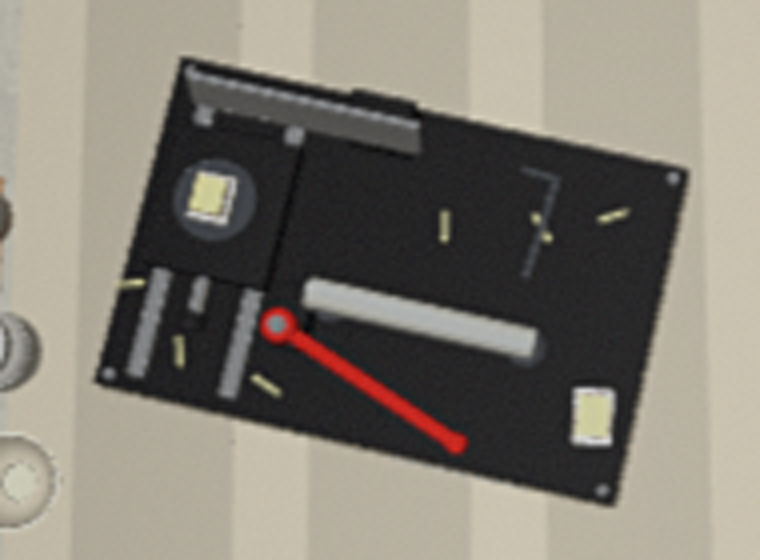

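Pin is about (0.5385, 0.166), yaw about -13.8°. The lever-to-bar angle is 20.1° (0.351 rad) and the pin-to-bar offset 28.3 mm, both matching the spec. I'll plan the approach with the fingers shut, the finger side flat on the lever, turning with it.

```bash
cat > go.py <<'E'
from h import *
pin=np.array([.5385,.1659]);yaw=np.radians(-13.8)
def target(q,off,z=.160,sgn=None,r0=.105):
    a=yaw-np.pi/2-(.35-q); d=np.array([np.cos(a),np.sin(a)]);n=np.array([d[1],-d[0]])  # outward
    p=pin+r0*d+n*(.005+.009+off)
    st=r.get_state();T=pose(st);z3=np.array([n[0],n[1],0]);
    if z3@T[:3,2]<0:z3=-z3
    x=np.array([0,0,-1.]);M=np.c_[x,np.cross(z3,x),z3]
    return np.r_[p,z],M
def rel(q,off,z=.160):
    p,M=target(q,off,z);T=pose(r.get_state())
    print('p',p.round(4),'rv',np.degrees(R.from_matrix(T[:3,:3].T@M).as_rotvec()).round(2),'shift cm now-axes',(T[:3,:3].T@(p-T[:3,3])*100).round(2),'new-axes',(M.T@(p-T[:3,3])*100).round(2))
def show():
    s=r.get_state();print(s['clock'],s['tool_pos'].round(4),s['contact_force'].round(1),s['moment'].round(2),s['opening'])
E
python3 -c "
from go import *
show();print(pose(r.get_state())[:3,:3].round(2))
rel(0,.025,.25);rel(0,.025);rel(.35,0)"
```

```text
0.15 [0.2828 0.5569 0.2491] [-0.   0.2 -0.3] [-0.01 -0.02  0.05] 1.0012475197911275
[[-0.    0.45  0.89]
 [-0.    0.89 -0.45]
 [-1.   -0.    0.  ]]
p [0.4476 0.1004 0.25  ] rv [6.94 0.01 0.08] shift cm now-axes [ -0.04 -33.24  35.36] new-axes [ -0.09 -28.72  39.12]
p [0.4476 0.1004 0.16  ] rv [6.94 0.01 0.08] shift cm now-axes [  8.96 -33.23  35.36] new-axes [  8.91 -28.72  39.12]
p [0.4999 0.0673 0.16  ] rv [-13.11  -0.     0.08] shift cm now-axes [  8.96 -33.82  41.52] new-axes [  8.91 -42.37  32.76]
```

{"op": "drive_tool", "data": {"deltas": [[[3.5,0,0],[0,0,0],0],[[3.4,0,0],[0,-1,1.4],0],[[0,0,0],[0,-2,2.7],0],[[0,0,0],[0,-2,2.7],0],[[0,0,0],[0,-2,2.7],0],[[0,0,0],[0,-2,2.7],0],[[0,0,0],[0,-2,2.7],0],[[0,0,0],[0,-2,2.7],0],[[0,0,0],[0,-2,2.7],0],[[0,0,0],[0,-2,2.7],0],[[0,0,0],[0,-2,2.7],0],[[0,0,0],[0,-2,2.7],0]], "force": 20}}

```text
clock: 1.15
tool_pos: [0.4031, 0.2236, 0.2497]
eef_rot: [0.206, 0.677, -0.206, 0.677]
contact_force: [0.6, 0.4, -0.0]
opening: 0.114
```

```bash
python3 -c "
from go import *
show();rel(0,.025,.25)"
```

```text
1.15 [0.4031 0.2236 0.2497] [ 0.6  0.4 -0. ] [ 0.01 -0.02  0.  ] 0.11352477579861613
p [0.4476 0.1004 0.25  ] rv [ 0.05 -0.    0.01] shift cm now-axes [-0.03 -7.76 10.55] new-axes [-0.03 -7.75 10.55]
```

{"op": "drive_tool", "data": {"deltas": [[[0,0,0],[0,-2,2.7],0],[[0,0,0],[0,-2,2.7],0],[[0,0,0],[0,-2,2.7],0],[[0,0,0],[0,-1.1,1.5],0],[[0,0,0],[0,-0.6,0.9],0],[[0,0,0],[0,0,0],0],[[0,0,0],[0,0,0],0]]}}

```text
clock: 1.73
tool_pos: [0.4472, 0.1036, 0.2497]
eef_rot: [0.206, 0.677, -0.205, 0.676]
contact_force: [-0.4, 0.0, -0.4]
opening: 0.005
```

```bash
python3 -c "
from go import *
st=r.get_state();s=r.snapshot('wrist');save(s,'w1.png');show();rel(0,.025)
save(r.snapshot('scene'),'s1.png')"
```

```text
1.7833 [0.447  0.1044 0.2497] [-0.  -0.3 -0.4] [-0.02 -0.05  0.01] 0.004519845436401794
p [0.4476 0.1004 0.16  ] rv [ 0.15 -0.05 -0.06] shift cm now-axes [ 8.97 -0.3   0.28] new-axes [ 8.97 -0.29  0.27]
```

View pics/w1.png

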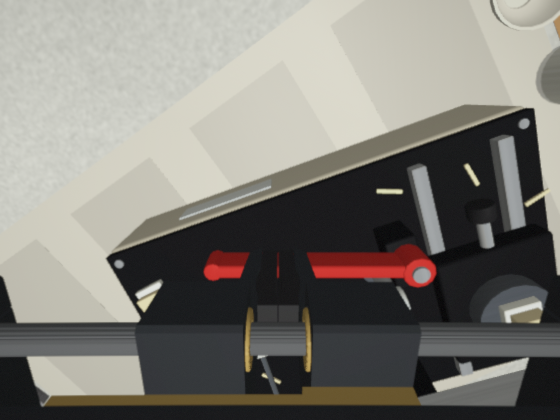

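```bash
python3 -c "
from go import *
st=r.get_state();s=r.snapshot('wrist');T=pose(st);print(s['tool_from_camera'].round(3))
for n,u,v,z in(('tip',205,265,.177),('pinhead',421,272,.18),('lev upper edge L',230,253,.177),('lev upper edge R',380,253,.177)):
  p=onz(s,u,v,z,T);print(n,p.round(4),(T[:3,:3].T@(p-T[:3,3])).round(4))
print('model pad0 top edge etc',target(0,-.009)[0],'tip',pin+.157*np.array([-.557,-.83]))
"
```

```text
[[ 0.     0.312 -0.95  -0.134]
 [ 1.    -0.001 -0.     0.   ]
 [-0.001 -0.95  -0.312 -0.081]
 [ 0.     0.     0.     1.   ]]
tip [0.4453 0.0437 0.177 ] [ 0.0727 -0.0517  0.0326]
pinhead [0.5338 0.1697 0.18  ] [0.0698 0.1022 0.0364]
lev upper edge L [0.4475 0.0642 0.177 ] [ 0.0727 -0.0334  0.0231]
lev upper edge R [0.5063 0.1526 0.177 ] [0.0728 0.0727 0.023 ]
model pad0 top edge etc [0.47585516 0.08148659 0.16      ] tip [0.451051 0.03559 ]
```

The wrist view shows the lever parallel to the finger row and ahead of it, from (205,265) to (421,272). Its face is about 35 mm ahead, which agrees with the model. Descending.

{"op": "drive_tool", "data": {"deltas": [[[0,0,0],[1.0,0,0],0],[[0,0,0],[2.0,0,0],0],[[0,0,0],[2.0,0,0],0],[[0,0,0],[2.0,0,0],0],[[0,0,0],[1.3,0,0],0],[[0,0,0],[0.7,0,0],0],[[0,0,0],[0,0,0.5],0],[[0,0,0],[0,0,0.5],0],[[0,0,0],[0,0,0.5],0],[[0,0,0],[0,0,0.5],0],[[0,0,0],[0,0,0],0]]}}

```text
clock: 2.8
tool_pos: [0.4657, 0.0908, 0.1605]
eef_rot: [0.207, 0.675, -0.206, 0.677]
contact_force: [-0.2, -0.4, 0.1]
opening: 0.006
```

```bash
python3 -c "
from go import *
show();rel(0,0);save(r.snapshot('scene'),'s2.png');im=cv2.imread('pics/s2.png')[130:300,200:400];cv2.imwrite('pics/s2c.png',cv2.resize(im,None,fx=3,fy=3))"
```

```text
2.8 [0.4657 0.0908 0.1605] [-0.2 -0.4  0.1] [-0.02  0.04 -0.  ] 0.0060063621577331585
p [0.4684 0.0865 0.16  ] rv [-0.08  0.12 -0.11] shift cm now-axes [ 0.05 -0.21  0.46] new-axes [ 0.05 -0.21  0.46]
```

View pics/s2c.png

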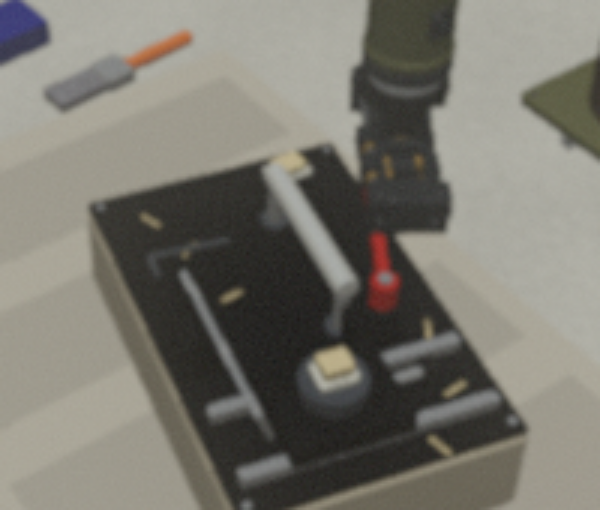

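{"op": "drive_tool", "data": {"deltas": [[[0,0,0],[0,-0.1,0.2],0],[[0,0,0],[0,-0.1,0.2],0],[[0,0,0],[0,0,0.1],0],[[0,0,0],[0,0,0.1],0],[[0,0,0],[0,0,0],0]]}}

```text
clock: 3.27
tool_pos: [0.4672, 0.087, 0.1597]
eef_rot: [0.205, 0.677, -0.205, 0.676]
contact_force: [-3.1, 3.5, 2.5]
opening: 0.001
```

```bash
python3 -c "
from go import *
show();rel(0,0);rel(.35,0)"
```

```text
3.2667 [0.4672 0.087  0.1597] [-3.1  3.5  2.5] [0.48 0.55 0.02] 0.001270676937623993
p [0.4684 0.0865 0.16  ] rv [ 0.09 -0.06  0.01] shift cm now-axes [-0.03  0.02  0.13] new-axes [-0.03  0.02  0.13]
p [0.4999 0.0673 0.16  ] rv [-19.97  -0.06   0.  ] shift cm now-axes [-0.03  0.17  3.81] new-axes [-0.03 -1.14  3.64]
```

{"op": "drive_tool", "data": {"deltas": [[[-2,0,0],[0,-0.05,0.37],0],[[-2,0,0],[0,-0.05,0.37],0],[[-2,0,0],[0,-0.05,0.37],0],[[-2,0,0],[0,-0.05,0.37],0],[[-2,0,0],[0,-0.05,0.37],0],[[-2,0,0],[0,-0.05,0.37],0],[[-2,0,0],[0,-0.05,0.37],0],[[-2,0,0],[0,-0.05,0.37],0],[[0,0,0],[0,0,0],0]]}}

```text
clock: 4.02
tool_pos: [0.4912, 0.0709, 0.1595]
eef_rot: [0.109, 0.7, -0.108, 0.698]
contact_force: [-6.5, 5.1, 4.2]
opening: 0.007
```

```bash
python3 -c "
from go import *
show();rel(.35,0);print(pose(r.get_state())[:3,:3].T@r.get_state()['contact_force'])"
```

```text
4.0167 [0.4912 0.0709 0.1595] [-6.5  5.1  4.2] [0.98 1.   0.13] 0.006508801258687172
p [0.4999 0.0673 0.16  ] rv [-3.85 -0.15 -0.04] shift cm now-axes [-0.05 -0.09  0.93] new-axes [-0.05 -0.15  0.93]
[-4.16608453  2.93832001 -7.74406388]
```

{"op": "drive_tool", "data": {"deltas": [[[-2,0,0],[0,-0.05,0.37],0],[[-2,0,0],[0,-0.05,0.37],0],[[0,0,0],[0,0,0.1],0],[[0,0,0],[0,0,0],0]]}}

```text
clock: 4.35
tool_pos: [0.497, 0.068, 0.1593]
eef_rot: [0.084, 0.704, -0.084, 0.7]
contact_force: [-7.4, 6.5, 4.2]
opening: 0.004
```

```bash
python3 -c "
from go import *
show();rel(.35,0);print(pose(r.get_state())[:3,:3].T@r.get_state()['contact_force'])"
```

```text
4.35 [0.497  0.068  0.1593] [-7.4  6.5  4.2] [1.02 1.42 0.03] 0.004066659709861935
p [0.4999 0.0673 0.16  ] rv [ 0.12 -0.33  0.02] shift cm now-axes [-0.07 -0.    0.29] new-axes [-0.07 -0.    0.29]
[-4.15412497  4.55816271 -8.74144932]
```

{"op": "drive_tool", "data": {"deltas": [[[0,0,0],[0,0.1,0.15],0],[[0,0,0],[-0.05,0.1,0.1],0],[[0,0,0],[0,0,0],0]]}}

```text
clock: 4.6
tool_pos: [0.4971, 0.0679, 0.1593]
eef_rot: [0.083, 0.706, -0.086, 0.698]
contact_force: [-12.7, 2.5, 6.5]
opening: 0.001
```

```bash
python3 -c "
from go import *
show();rel(.35,0);print(pose(r.get_state())[:3,:3].T@r.get_state()['contact_force'])"
```

```text
4.6 [0.4971 0.0679 0.1593] [-12.7   2.5   6.5] [ 0.65  2.29 -0.  ] 0.0011780639251326027
p [0.4999 0.0673 0.16  ] rv [ 0.09 -0.61  0.27] shift cm now-axes [-0.08 -0.    0.28] new-axes [-0.07  0.    0.28]
[ -6.38750852  -0.56703323 -13.02151616]
```

Force rose from 8.7 to 13 N with no further motion, so it's on the stop. Holding over a second and looking.

{"op": "drive_tool", "data": {"deltas": [[[0,0,0],[0,0,0],0],[[0,0,0],[0,0,0],0],[[0,0,0],[0,0,0],0],[[0,0,0],[0,0,0],0],[[0,0,0],[0,0,0],0],[[0,0,0],[0,0,0],0],[[0,0,0],[0,0,0],0],[[0,0,0],[0,0,0],0],[[0,0,0],[0,0,0],0],[[0,0,0],[0,0,0],0],[[0,0,0],[0,0,0],0],[[0,0,0],[0,0,0],0]]}}

```text
clock: 5.6
tool_pos: [0.4971, 0.068, 0.1593]
eef_rot: [0.083, 0.706, -0.085, 0.698]
contact_force: [-11.2, 3.6, 7.2]
opening: 0.003
```

```bash
python3 -c "
from go import *
show();print(pose(r.get_state())[:3,:3].T@r.get_state()['contact_force'])
a=r.snapshot('top');b=r.snapshot('wrist');A=cv2.resize(a['color'][180:290,150:330],None,fx=3,fy=3,interpolation=cv2.INTER_CUBIC)
B=b['color'][100:420,:]
W=np.zeros((330+150,800,3),np.uint8);W[:330,:400]=A[:330,60:460];W[:320,400:]=B[:320,100:500];cv2.imwrite('pics/hold.png',W[:330,:,::-1])"
```

```text
5.6 [0.4971 0.068  0.1593] [-11.2   3.6   7.2] [0.7  2.21 0.05] 0.003210632454251186
[ -7.03211429   0.79472565 -11.8046606 ]
```

View pics/hold.png

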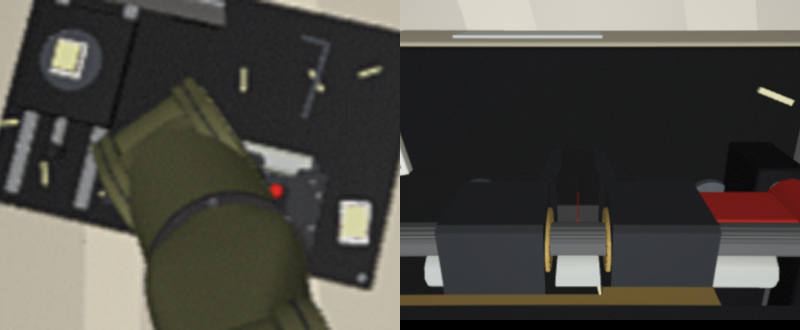

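```bash
python3 -c "
from go import *
s=r.snapshot('top');c=s['color'];hsv=cv2.cvtColor(c,cv2.COLOR_RGB2HSV)
m=((hsv[...,0]<6)|(hsv[...,0]>174))&(hsv[...,1]>150)&(hsv[...,2]>80);m[:,400:]=0
ys,xs=np.nonzero(m);print(len(xs),xs.mean(),ys.mean(),onz(s,xs.mean(),ys.mean(),.177));print('tip expected at .35',pin+.15*np.array([-.2385,-.971]));show()"
```

```text
18 261.72222222222223 243.11111111111111 [0.50225283 0.01803406 0.177     ]
tip expected at .35 [0.502725 0.02025 ]
5.75 [0.4971 0.0679 0.1593] [-12.4   3.9   5.2] [0.73 2.22 0.02] 0.0020767361664564246
```

Tip is within 2 mm of the stop position and was held over 1 s. Letting it back out, with clearance.

{"op": "drive_tool", "data": {"deltas": [[[0,0,0],[0,-0.1,-0.4],0],[[2,0,0],[0,0.05,-0.37],0],[[2,0,0],[0,0.05,-0.37],0],[[2,0,0],[0,0.05,-0.37],0],[[2,0,0],[0,0.05,-0.37],0],[[2,0,0],[0,0.05,-0.37],0],[[2,0,0],[0,0.05,-0.37],0],[[2,0,0],[0,0.05,-0.37],0],[[2,0,0],[0,0.05,-0.37],0],[[2,0,0],[0,0.05,-0.37],0],[[2,0,0],[0,0.05,-0.37],0],[[0,0,0],[0,0,-0.5],0]]}}

```text
clock: 6.75
tool_pos: [0.4626, 0.0894, 0.16]
eef_rot: [0.206, 0.676, -0.206, 0.676]
contact_force: [0.4, -0.8, 0.2]
opening: 0.003
```

{"op": "drive_tool", "data": {"deltas": [[[0,0,0],[0,0,-0.6],0],[[0,0,0],[0,0,-0.4],0],[[0,0,0],[0,0,0],0],[[0,0,0],[0,0,0],0],[[0,0,0],[0,0,0],0]]}}

```text
clock: 7.17
tool_pos: [0.4549, 0.0948, 0.1603]
eef_rot: [0.206, 0.676, -0.206, 0.677]
contact_force: [-1.4, 0.2, 0.1]
opening: 0.007
```

```bash
python3 -c "
from go import *
show();rel(0,0);s=r.snapshot('top');c=s['color'];hsv=cv2.cvtColor(c,cv2.COLOR_RGB2HSV)
m=((hsv[...,0]<6)|(hsv[...,0]>174))&(hsv[...,1]>150)&(hsv[...,2]>80);m[:,400:]=0
ys,xs=np.nonzero(m);print(len(xs),xs.max(),ys.max(),'before: 256 263');print([onz(s,u,v,.177)[:2].round(4) for u,v in ((xs.max(),ys.max()),(xs.mean(),ys.mean()))])"
```

```text
7.1667 [0.4549 0.0948 0.1603] [-1.4  0.2  0.1] [-0.01  0.01  0.05] 0.006707129596442911
p [0.4684 0.0865 0.16  ] rv [ 0.02  0.04 -0.02] shift cm now-axes [0.03 0.07 1.58] new-axes [0.03 0.07 1.58]
60 256 262 before: 256 263
[array([0.4504, 0.0341]), array([0.4976, 0.0994])]
```

The lever is back at its starting pixels (256,262), with about 14 mm clearance. Second press.

{"op": "drive_tool", "data": {"deltas": [[[0,0,0],[0,0,0.6],0],[[0,0,0],[0,0,0.5],0],[[-2,0,0],[0,-0.05,0.4],0],[[-2,0,0],[0,-0.05,0.4],0],[[-2,0,0],[0,-0.05,0.4],0],[[-2,0,0],[0,-0.05,0.4],0],[[-2,0,0],[0,-0.05,0.4],0],[[-2,0,0],[0,-0.05,0.4],0],[[-2,0,0],[0,-0.05,0.4],0],[[-2,0,0],[0,-0.05,0.4],0],[[-2,0,0],[0,-0.05,0.4],0],[[-2,0,0],[0,-0.05,0.4],0]]}}

```text
clock: 8.22
tool_pos: [0.4962, 0.0681, 0.1601]
eef_rot: [0.084, 0.703, -0.084, 0.701]
contact_force: [-5.5, 4.2, 3.2]
opening: 0.006
```

{"op": "drive_tool", "data": {"deltas": [[[0,0,0],[0,0.1,0.2],0],[[0,0,0],[0,0.1,0.2],0],[[0,0,0],[0,0,0.1],0],[[0,0,0],[0,0,0],0],[[0,0,0],[0,0,0],0]]}}

```text
clock: 8.63
tool_pos: [0.4971, 0.0678, 0.1596]
eef_rot: [0.083, 0.706, -0.086, 0.698]
contact_force: [-13.1, 2.3, 8.3]
opening: 0.008
```

```bash
python3 -c "
from go import *
show();rel(.35,0);print(pose(r.get_state())[:3,:3].T@r.get_state()['contact_force'])
s=r.snapshot('top');c=s['color'];hsv=cv2.cvtColor(c,cv2.COLOR_RGB2HSV)
m=((hsv[...,0]<6)|(hsv[...,0]>174))&(hsv[...,1]>150)&(hsv[...,2]>80);m[:,400:]=0
ys,xs=np.nonzero(m);print(len(xs),xs.mean(),ys.mean())"
```

```text
8.6333 [0.4971 0.0678 0.1596] [-13.1   2.3   8.3] [0.45 2.43 0.01] 0.008035208250059368
p [0.4999 0.0673 0.16  ] rv [ 0.05 -0.61  0.29] shift cm now-axes [-0.04  0.01  0.28] new-axes [-0.04  0.01  0.28]
[ -8.13539383  -0.88607408 -13.36502616]
18 261.72222222222223 243.11111111111111
```

Same TCP position and the same lever tip pixels as on the first stop, at 13 N. Brief hold, then hand in.

{"op": "drive_tool", "data": {"deltas": [[[0,0,0],[0,0,0],0],[[0,0,0],[0,0,0],0],[[0,0,0],[0,0,0],0],[[0,0,0],[0,0,0],0],[[0,0,0],[0,0,0],0],[[0,0,0],[0,0,0],0],[[0,0,0],[0,0,0],0],[[0,0,0],[0,0,0],0]]}}

```text
clock: 9.35
tool_pos: [0.4971, 0.0678, 0.1596]
eef_rot: [0.083, 0.706, -0.086, 0.698]
contact_force: [-12.3, 2.5, 9.6]
opening: 0.007
```

```bash
python3 -c "
from go import *
show();print(r.finish_job())"
```

```text
9.35 [0.4971 0.0678 0.1596] [-12.3   2.5   9.6] [0.41 2.37 0.08] 0.006847652094970044
the job is handed in; nothing more can be done
None
```

I pressed the brake lever to its stop with closed, empty fingers, held it for over a second, and let it spring fully out. I then pressed it in again and handed the job in at 9.35 s with the lever still held on its stop.

- **On the stop:** both presses ended at the same tool position, within 0.3 mm, and the same lever-tip pixel. The tip was about 2 mm from where the model puts the stop, and on the first press the force rose from 8.7 to 13 N without further movement. The final push is about 13 N.
- **Sprung back:** after release the lever tip was back at its starting pixels, with no contact force left on the fingers.
- **Disagreements:** the tool stopped about 2.8 mm short of my model of the stop, close to the camera calibration error of about 2 mm. There was also an upward force of 8–10 N on the fingers during the final push; I took it to be friction on the lever but did not confirm that.
- **Bar and loose things:** the fingers stayed on the lever's outer side and, by my geometry, the gripper body stayed above the bar. I did not compare the loose objects before and after; the path kept clear of them.

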